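# Clear the wax and set out the brass for soldering

## Robot

A 6-joint arm with a two-finger parallel gripper is mounted at the origin on a cart in front of the work surface, level with it; the furniture and walls round the work are solid. World frame = base frame: x ahead of the robot, y to its left, z up, the work surface at z = 0. Lengths are in m, angles in rad, forces in N, time in s.
With the tool pointing down it reaches from about 0.425 to 0.925 m from the base axis. Payload 12.5 kg.
Tool frame: the origin (TCP) lies at the very end of the fingers, on their centre line; the grasp point (between the pads) lies behind it (ctrl.pinch_z is the z of the grasp point in the tool frame, in m); z points along the fingers, y is the line along which they close (so a half turn about z gives the same grasp; the last joint's range is limited). The gripper opens to 85 mm and grips with 20 to 120 N. Pads are 22 mm wide; open, the fingers measure 114 mm over their backs; the gripper's body (76 mm by 85 mm) begins 54 mm behind the grasp point. The pads swing forward as they close: fully open they stand 13 mm farther back than shut.
Start: joints at [0.997, 0.491, 1.559, -0, 1.092, -0.106], TCP at [0.282, 0.558, 0.198] pointing down, gripper open.
Joint ranges: [-3.1, 3.1], [-0.84, 2.19], [0.05, 2.79], [-1.13, 4.28], [0.06, 2.93], [-2.69, 2.69]. Speed limits (rad/s): [2.22, 2.22, 2.79, 3.14, 3.14, 3.14].

## Interface

Orientations are given as a unit quaternion [x, y, z, w].
In Python, from workcell import ctrl gives the robot as it stands. Calls block until the motion is done:
- ctrl.move_to(position, orientation): joint-space move of the TCP to a pose.
- ctrl.move_straight(position, ori=None, velocity=0.15, force_limit=None): straight line of the TCP; ori=None keeps the orientation; velocity is the mean speed in m/s. With force_limit (N) it stops when the force on the tool has changed by that much, and returns True; else False.
- ctrl.move_j(angles): joint-space move.
- ctrl.set_gripper(opening, strength=None): finger opening in m; strength is the grip in N (None keeps the last); returns when the fingers have stopped.
- ctrl.hold(seconds).
- ctrl.inverse_kinematics(position, orientation): joint angles nearest the present ones, or None.
- ctrl.read_state(): the state.
- ctrl.camera(name): name is "scene" or "top" or "wrist"; returns the picture (400x640x3 uint8, red, green, blue); there is no depth.
- ctrl.camera_model(name): a dict with "K" (3x3 intrinsics, pixels), "eye" and "rotation" of the camera in the world. Camera axes: x right, y down, z forward; pixel columns grow to the right and rows downward; lengths in m; the calibration is good to about 2 mm. A picture is of the moment at which its call begins: read the wrist's pose just before it. camera_model takes no time and is no camera call; for the wrist camera it gives the pose at the moment of the call.
A pose or a line that the arm cannot do raises ctrl.MotionError and nothing moves.
- ctrl.sign_off(): hands the job in; it is judged then, once.
Trained networks look in the newest picture that a camera, given by its name, has taken for a name from the list of things; names that differ only in an ending like _2 or _b are one class to them, and where a whole thing is asked for, a point or a joint stands for the part that bears it (a point fixed in the world has none). Each returns a list of dicts, best first, with "score" (0 to 1); they miss things now and then, are a little off and sometimes report something else, mostly with a low value. They report only what shows in the picture. A call takes as long as a camera call. They do not tell look-alikes from the thing itself.
- ctrl.cut_out(camera, query): "pixels" (400x640 bool, what is visible of it) and "bbox" ([centre column, centre row, width, height] in pixels, round what is visible of it).
The state is a dict: "t": time; "joint_positions": joint angles; "qvel": joint speeds; "joint_efforts": joint torques, N m; "tcp_pos": TCP position; "tool_rot": TCP orientation; "wrist_force": force on the tool from outside, world axes, zero at the start; "moment": the same for the moment, N m; "gripper_width": finger opening in m; "grasp_force": force on a finger pad.
Only numpy, scipy, OpenCV 4.12 (cv2) and the standard library are available. Lean on these libraries where they do the work, as an engineer would, in place of code of your own. Each camera call takes 0.05 s, during which the arm holds its last target. There are 200 camera calls.

## Task

Get the bench ready for soldering. First move both pieces of wax, the teal ring and the beeswax block, off the bricks into the black tray, one in each half of it and standing the way up they are now; only then stand the brass tube upright in the middle of the small square brick and the brass frame upright, with its foot in the middle of the long brick. Do not shift or knock over the glass dish of rings or the steel punch.

Things in the scene. Friction and masses are not known exactly. Their poses are not given: they have to be found in the camera images.
- black_tray: black velvet-lined presentation tray, 110 x 180 x 22 mm, fixed to the bench. Origin at the centre of its underside, x across (110), y along (180), z up. The lined floor, 98 x 168 mm, lies 17 mm above the origin; the rim stands 5 mm above it. Its halves are y > 0 and y < 0.
- long_brick: larger, oblong pale grey soldering brick, 68 (x) x 152 (y) x 23 mm, fixed to the bench. Origin at the centre of its underside, z up; flat top 23 mm above it. The wax block lies on it at the start, up to 35 mm along from its middle.
- small_brick: small, nearly square pale grey soldering brick, 50 (x) x 46 (y) x 24 mm, fixed to the bench. Origin at the centre of its underside, z up; flat top 24 mm above it. The wax ring stands on it at the start.
- wax_ring: teal (blue-green) wax ring carving, 27 (x) x 24 (y) x 29 mm, about 12 g, standing with its broad face down and its round band up. Origin at the centre of its underside, z up. Can be pinched across y (24 mm).
- wax_block: golden-brown block of beeswax, 32 (x) x 46 (y) x 21 mm, about 50 g. Origin at the centre of its underside, z up.
- brass_tube: short upright brass tube, 28 mm in diameter, 28 mm tall, about 60 g, open at both ends. Origin at the centre of its underside, z up.
- brass_frame: brass frame casting, about 60 g: an upright plate (about 4 mm thick, 40 mm wide along y, 54 mm high, with a window) on a flat foot 40 (x) x 36 (y) mm with a small lug. Origin at the centre of the foot's underside, z up; the plate stands along the foot's -x edge (at x = -20 mm at the bottom, leaning to x = -14 mm at the top). Can be gripped across the plate's two upright edges (40 mm apart along y, at x = -14 mm). At the start its plate is on the side away from the robot.
- ring_glass: small glass dish with gold-coloured rings in it, 44 mm in diameter, 39 mm tall. Loose bystander. Origin at the centre of its underside, z up. The brass tube, the brass frame and this dish stand about 105 mm apart, in any order, on the scorched wooden soldering board (300 mm long, lying crosswise in front of the robot, top 26 mm above the bench).
- steel_punch: grey steel dapping punch standing upright, 20 mm in diameter, 72 mm tall. Loose bystander. Origin at the centre of its underside, z up.
Mind the look-alikes: they are no part of the job. What is shaped like the brass_frame but green is not meant.

How it is judged:
By the outcome, as a careful person would: the job done as asked, in the order asked, and still so for the second after the job is handed in, with the robot touching nothing.
It also fails if it takes over 109 s, if anything falls off the work surface, if the arm or the gripper's body presses on something with over 40 N, if the wrist force passes 120 N, or if a joint passes its speed limit or range.

## Working session

There is one attempt and no reset: what is moved stays moved. The work goes in short steps, each a Python script; the robot and the scene stay as the last script left them, time stands still between calls to the robot, and variables do not carry over. Pictures are saved under pics/ and viewed, at most 14 in all, crops included, and the job is handed in when it is done.

```bash
ls; mkdir -p pics
python3 - <<'E'
from workcell import ctrl
import cv2,numpy as np
for n in ("top","scene"):
    im=ctrl.camera(n); cv2.imwrite(f"pics/{n}0.png",im[:,:,::-1])
    m=ctrl.camera_model(n); print(n,np.round(m["K"],1).tolist(),np.round(m["eye"],3),np.round(m["rotation"],3).tolist())
    for q in "black_tray long_brick small_brick wax_ring wax_block brass_tube brass_frame ring_glass steel_punch".split():
        print(q,[(round(d["score"],2),np.round(d["bbox"]).astype(int).tolist()) for d in ctrl.cut_out(n,q)[:4]])
s=ctrl.read_state(); print(s["t"],ctrl.pinch_z,s["tool_rot"])
E
```

```text
pics
top [[436.7, 0.0, 320.4], [0.0, 436.7, 199.6], [0.0, 0.0, 1.0]] [0.329 0.018 1.172] [0.712, -0.697, 0.059, -0.058]
black_tray [(0.96, [326, 181, 68, 42])]
long_brick [(0.74, [419, 189, 61, 42]), (0.52, [415, 185, 19, 20])]
small_brick [(0.81, [246, 184, 16, 20])]
wax_ring [(0.15, [326, 229, 18, 17])]
wax_block [(0.68, [419, 185, 19, 20])]
brass_tube [(0.51, [281, 225, 14, 11])]
brass_frame [(0.67, [368, 229, 13, 16]), (0.59, [212, 201, 20, 16])]
ring_glass [(0.7, [326, 227, 18, 16])]
steel_punch [(0.37, [221, 223, 14, 8])]
scene [[488.5, 0.0, 321.4], [0.0, 488.5, 194.4], [0.0, 0.0, 1.0]] [-0.068 -0.625  0.698] [0.833, -0.333, 0.162, -0.41]
black_tray [(0.81, [334, 195, 86, 57])]
long_brick [(0.82, [416, 251, 72, 64]), (0.36, [264, 184, 13, 18])]
small_brick [(0.63, [273, 157, 28, 22]), (0.52, [334, 195, 88, 58])]
wax_ring [(0.45, [272, 146, 15, 12])]
wax_block [(0.6, [418, 239, 23, 18])]
brass_tube [(0.51, [263, 182, 14, 17])]
brass_frame [(0.61, [330, 229, 20, 31]), (0.52, [236, 148, 22, 20])]
ring_glass [(0.93, [291, 207, 22, 27])]
steel_punch [(0.6, [273, 159, 29, 19]), (0.47, [224, 158, 9, 30])]
1.0 -0.0187 [2.31767892e-01 9.72771114e-01 5.68172972e-05 1.45117527e-05]
```

View pictures.

Run:
```python
import cv2
a=cv2.imread("pics/top0.png")[140:270,190:480]; cv2.imwrite("pics/topc.png",cv2.resize(a,None,fx=2.7,fy=2.7,interpolation=3))
a=cv2.imread("pics/scene0.png")[110:310,190:480]; cv2.imwrite("pics/scc.png",cv2.resize(a,None,fx=2.7,fy=2.7,interpolation=3))
```

```text
(no output)
```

View pics/topc.png

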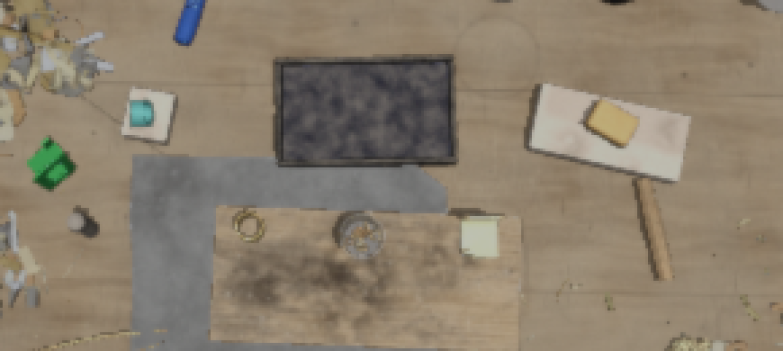

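View pics/scc.png

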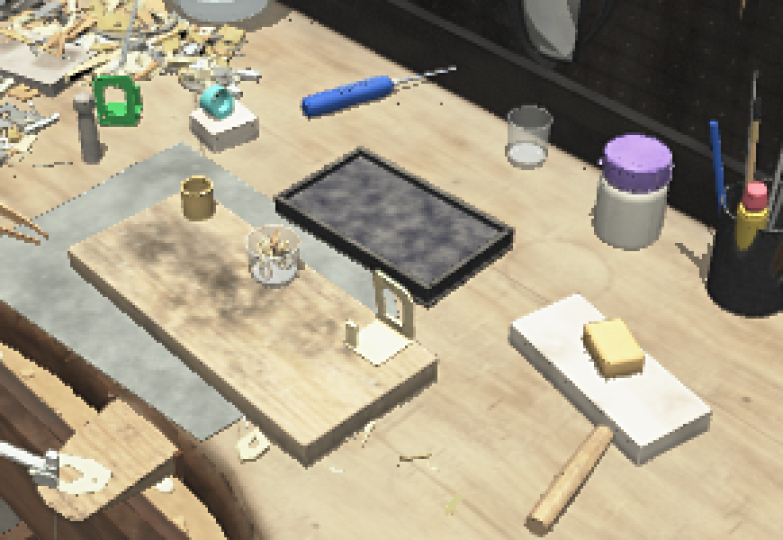

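```bash
cat > h.py <<'E'
from workcell import ctrl
import cv2,numpy as np
from scipy.spatial.transform import Rotation as R
PZ=-ctrl.pinch_z
def quat(c):            # tool down, closing line at world angle c (nearest half turn chosen by last joint)
    best=None
    p=ctrl.read_state()["tcp_pos"]
    out=[]
    for k in (0,np.pi):
        a=(c+k+np.pi/2)/2; out.append([np.cos(a),np.sin(a),0,0])
    return out
def pick(pos,c):
    b=None
    for q in quat(c):
        j=ctrl.inverse_kinematics(pos,q)
        if j is not None and (b is None or abs(j[5])<b[0]): b=(abs(j[5]),q)
    if b is None: raise RuntimeError(f"no IK {pos} {c}")
    return b[1]
def ray(n,uv,z,m=None):
    m=m or ctrl.camera_model(n); uv=np.atleast_2d(uv).astype(float)
    K=np.array(m["K"]); r=m["rotation"]; Rm=R.from_quat(r) if np.size(r)==4 else R.from_matrix(r)
    d=Rm.apply(np.c_[(uv-K[:2,2])/[K[0,0],K[1,1]],np.ones(len(uv))])
    e=np.array(m["eye"]); return (e+d*((z-e[2])/d[:,2])[:,None])[:,:2]
def maskpts(px):        # outer hull of mask
    c,_=cv2.findContours(px.astype(np.uint8),cv2.RETR_EXTERNAL,cv2.CHAIN_APPROX_NONE)
    return max(c,key=cv2.contourArea)[:,0,:]
def rect(n,q,z,m=None,i=0):
    r=ctrl.cut_out(n,q)
    if len(r)<=i: return None
    (c,s,a)=cv2.minAreaRect(ray(n,maskpts(r[i]["pixels"]),z,m).astype(np.float32)*1000)
    return round(r[i]["score"],2),np.round(r[i]["bbox"]),np.round(c,1),np.round(s,1),round(a,1)
E
python3 - <<'E'
from h import *
ctrl.camera("top")
for q,z in [("black_tray",.022),("long_brick",.023),("small_brick",.024),("wax_ring",.05),("wax_block",.044),("brass_tube",.054),("brass_frame",.028),("ring_glass",.05),("steel_punch",.05)]: print(q,rect("top",q,z))
m=ctrl.camera_model("wrist");s=ctrl.read_state()
T=R.from_quat(s["tool_rot"]); print(m["K"],T.inv().apply(np.array(m["eye"])-s["tcp_pos"]),(T.inv()*R.from_quat(m["rotation"])).as_matrix().round(3),s["gripper_width"])
E
```

```text
black_tray (0.9, array([324., 180.,  70.,  41.]), array([571.9,   6.5]), array([112.7, 178.6]), 2.4)
long_brick (0.77, array([418., 190.,  63.,  38.]), array([ 553.8, -235.1]), array([156.6,  72.2]), 78.5)
small_brick (0.56, array([244., 183.,  15.,  17.]), array([562.6, 222. ]), array([45. , 50.5]), 81.6)
wax_ring (0.6, array([326., 181.,  70.,  47.]), array([567.2,   7.9]), array([112.6, 176.6]), 2.4)
wax_block (0.75, array([415., 186.,  20.,  16.]), array([ 560.2, -231.5]), array([45.4, 34. ]), 63.2)
brass_tube (0.53, array([281., 225.,  10.,  12.]), array([457.6, 121.9]), array([ 9.2, 21.7]), 46.8)
brass_frame (0.78, array([367., 228.,  14.,  19.]), array([ 447.7, -105.5]), array([39.9, 31.6]), 0.3)
ring_glass (0.64, array([326., 229.,  18.,  20.]), array([444.3,   7.7]), array([41.4, 41.3]), 1.2)
steel_punch (0.53, array([221., 222.,  13.,  12.]), array([449.1, 274.9]), array([20.7, 28.9]), 1.2)
[[331.72842565   0.         315.26833262]
 [  0.         331.72842565 203.98146441]
 [  0.           0.           1.        ]] [ 0.07741257  0.00099696 -0.17531254] [[ 0.001 -0.953 -0.303]
 [ 1.     0.001  0.   ]
 [-0.    -0.303  0.953]] 0.08525591814721205
```

Run:
```python
from h import *
ctrl.set_gripper(0.06,30)
p=[.556,.222,.19]; ctrl.move_to(p,pick(p,np.pi/2))
m=ctrl.camera_model("wrist"); im=ctrl.camera("wrist"); cv2.imwrite("pics/w1.png",im[:,:,::-1])
for q,z in [("small_brick",.024),("wax_ring",.024),("wax_ring",.045)]: print(q,rect("wrist",q,z,m))
print(np.round(m["eye"],3),ctrl.read_state()["t"],ctrl.read_state()["joint_positions"])
import pickle; pickle.dump(m,open("m1.pkl","wb"))
```

```text
small_brick (0.59, array([318., 180.,  49.,  55.]), array([561.2, 226.5]), array([45.5, 52.6]), 80.9)
wax_ring (0.56, array([326., 184.,  25.,  27.]), array([564.3, 231.9]), array([28.6, 23.2]), 1.0)
wax_ring (0.56, array([326., 184.,  25.,  27.]), array([559. , 231.3]), array([26.8, 21.7]), 1.0)
[0.479 0.223 0.365] 3.6667 [ 2.70885048e-01  4.61476093e-01  1.63550071e+00  5.02765774e-05
  1.04456685e+00 -1.30095684e+00]
```

View pics/w1.png

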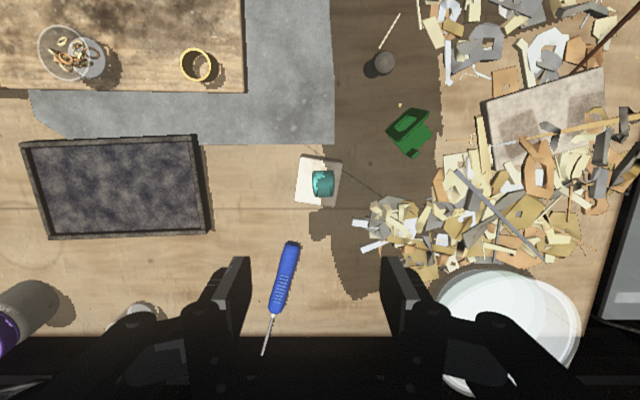

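Run:
```python
from h import *
ctrl.set_gripper(0.085,30)
p=[.561,.229,.13]; ctrl.move_to(p,pick(p,np.pi/2))
m=ctrl.camera_model("wrist"); im=ctrl.camera("wrist"); 
for q,z in [("small_brick",.024),("wax_ring",.024),("wax_ring",.045)]: print(q,rect("wrist",q,z,m))
r=ctrl.cut_out("wrist","wax_ring")
c=np.array(r[0]["bbox"][:2]).astype(int) if r else np.array([320,200])
print(c)
a=im[c[1]-50:c[1]+50,c[0]-66:c[0]+66,::-1]; cv2.imwrite("pics/w2.png",cv2.resize(a,None,fx=6,fy=6,interpolation=3))
import pickle; pickle.dump(m,open("m2.pkl","wb"));cv2.imwrite("pics/w2f.png",im[:,:,::-1])
```

```text
small_brick (0.78, array([310., 192.,  57.,  63.]), array([561. , 226.2]), array([46.5, 52.9]), 80.9)
wax_ring (0.91, array([318., 195.,  28.,  34.]), array([564.9, 231.6]), array([29.3, 23.8]), 0.1)
wax_ring (0.91, array([318., 195.,  28.,  34.]), array([558.8, 231.5]), array([27.1, 22. ]), 0.1)
[318 194]
```

View pics/w2.png

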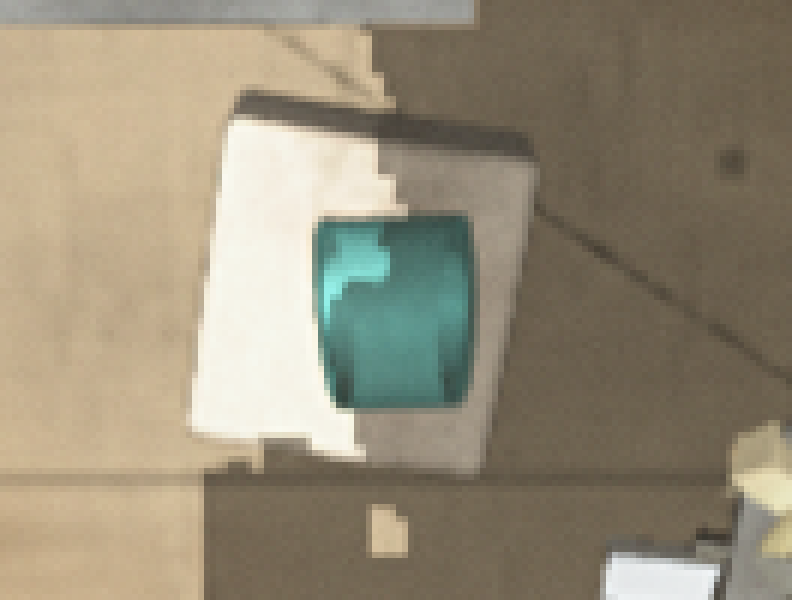

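Run:
```python
from h import *
def st(l): s=ctrl.read_state(); print(l,round(s["t"],1),np.round(s["tcp_pos"],4),round(s["gripper_width"],4),round(s["grasp_force"],1),np.round(s["wrist_force"],1))
ctrl.set_gripper(0.048,20)
ctrl.move_straight([.561,.2315,.06])
st("a"); print(ctrl.move_straight([.561,.2315,.0265],velocity=.06,force_limit=6)); st("b")
ctrl.set_gripper(0.0,20); st("grip")
ctrl.move_straight([.561,.2315,.11],velocity=.1); st("lift")
im=ctrl.camera("wrist"); cv2.imwrite("pics/w3.png",im[100:400,120:520,::-1])
```

```text
a 5.7 [0.5613 0.2316 0.0604] 0.0476 0.0 [0.2 0.4 0.3]
False
b 6.4 [0.5611 0.2315 0.0265] 0.0481 0.0 [-0.1  1.3 -0.1]
grip 6.9 [0.561  0.2315 0.0266] 0.0002 0.0 [ 0.3 -0.2  0.1]
lift 7.9 [0.5607 0.2314 0.1094] -0.0 0.0 [ 0.1 -0.2 -0.9]
```

View pics/w3.png

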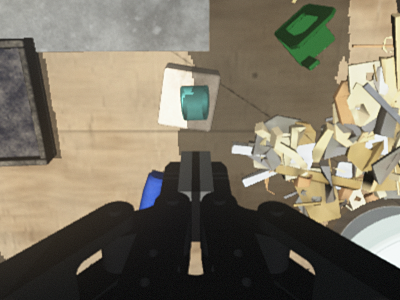

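Run:
```python
from h import *
m=ctrl.camera_model("wrist");s=ctrl.read_state()
Rm=R.from_quat(m["rotation"]);K=np.array(m["K"])
def proj(P):
    c=Rm.inv().apply(np.array(P)-m["eye"]); return (K@(c/c[2]))[:2].round(1)
t=np.array(s["tcp_pos"]); print(t,m["eye"])
print("tcp",proj(t),"pinch",proj(t+[0,0,PZ]),"tcp-13",proj(t+[0,0,.013]))
for q,z in [("small_brick",.024),("wax_ring",.024),("wax_ring",.045),("wax_ring",.053)]: print(q,rect("wrist",q,z,m))
im=ctrl.camera("wrist");cv2.imwrite("pics/w4.png",cv2.resize(im[130:290,220:420,::-1],None,fx=3.7,fy=3.7,interpolation=3))
print(rect("wrist","wax_ring",.053,m))
```

```text
[0.56066684 0.2313912  0.10928159] [0.48387908 0.23217762 0.2846842 ]
tcp [313.8 239.1] pinch [313.7 253.6] tcp-13 [313.7 248.9]
small_brick (0.96, array([311., 197.,  61.,  70.]), array([561. , 226.6]), array([47. , 54.3]), 80.9)
wax_ring (0.63, array([316., 202.,  32.,  38.]), array([565.1, 231.6]), array([29.3, 23.8]), 0.0)
wax_ring (0.63, array([316., 202.,  32.,  38.]), array([558.6, 231.7]), array([26.9, 21.9]), 0.0)
wax_ring (0.63, array([316., 202.,  32.,  38.]), array([556.1, 231.7]), array([26. , 21.2]), 0.0)
(0.77, array([316., 202.,  32.,  40.]), array([556.4, 231.3]), array([26.9, 21.9]), 0.8)
```

View pics/w4.png

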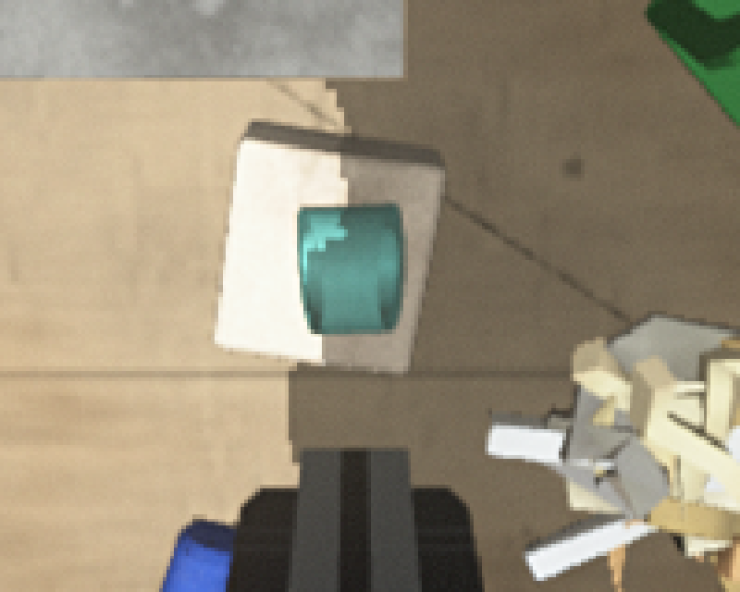

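Run:
```python
from h import *
out=[]
for n in ("scene","top"):
    m=ctrl.camera_model(n);s=ctrl.read_state()
    Rm=R.from_quat(m["rotation"]);K=np.array(m["K"])
    def proj(P):
        c=Rm.inv().apply(np.array(P)-m["eye"]); return (K@(c/c[2]))[:2]
    t=np.array(s["tcp_pos"]); u=proj(t); 
    im=ctrl.camera(n)[:,:,::-1]; a,b=int(u[0])-45,int(u[1])-50
    c=cv2.resize(im[b:b+80,a:a+90],None,fx=4.4,fy=4.4,interpolation=3)
    for P,col in [(t,(0,0,255)),(t+[-.011,0,0],(255,0,0)),(t+[0,0,PZ],(0,255,0))]:
        v=(proj(P)-[a,b]+.5)*4.4; cv2.circle(c,tuple(int(x) for x in v),4,col,1)
    out.append(c)
cv2.imwrite("pics/s5.png",np.hstack(out))
```

```text
(no output)
```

View pics/s5.png

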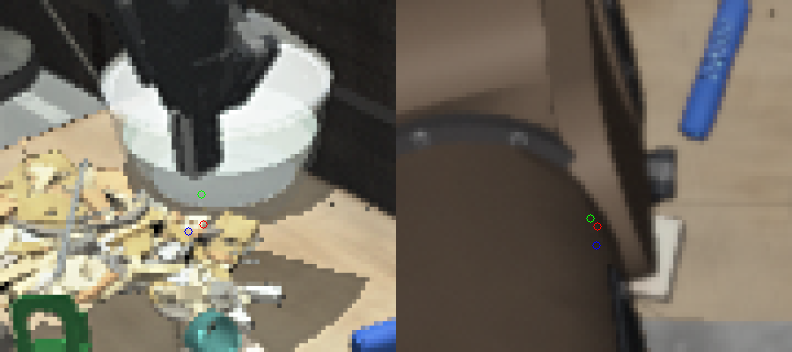

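Run:
```python
from h import *
ctrl.move_straight([.53,.15,.05],velocity=.2)
print(ctrl.move_straight([.53,.15,-.045],velocity=.05,force_limit=4)); s=ctrl.read_state(); print(s["t"],s["tcp_pos"],s["wrist_force"])
im=ctrl.camera("wrist");m=ctrl.camera_model("wrist");cv2.imwrite("pics/w6.png",cv2.resize(im[190:340,220:420,::-1],None,fx=3.7,fy=3.7,interpolation=3))
t=np.array(s["tcp_pos"]);Rm=R.from_quat(m["rotation"]);K=np.array(m["K"])
for z in (0,.0187):
  for x in (-.011,0,.011):
    c=Rm.inv().apply([t[0]+x,t[1],z]-np.array(m["eye"])); print(x,z,(K@(c/c[2]))[:2])
ctrl.move_straight([.53,.15,.05],velocity=.2)
```

```text
True
10.475 [ 0.52995735  0.15002906 -0.02915054] [-0.71756342 -0.67416917  7.69247455]
-0.011 0 [313.66996936 242.54884889]
0 0 [313.68902354 263.14154065]
0.011 0 [313.70731166 282.90631402]
-0.011 0.0187 [313.47859156 260.70658895]
0 0.0187 [313.50440002 283.41532921]
0.011 0.0187 [313.52904603 305.10124272]
```

View pics/w6.png

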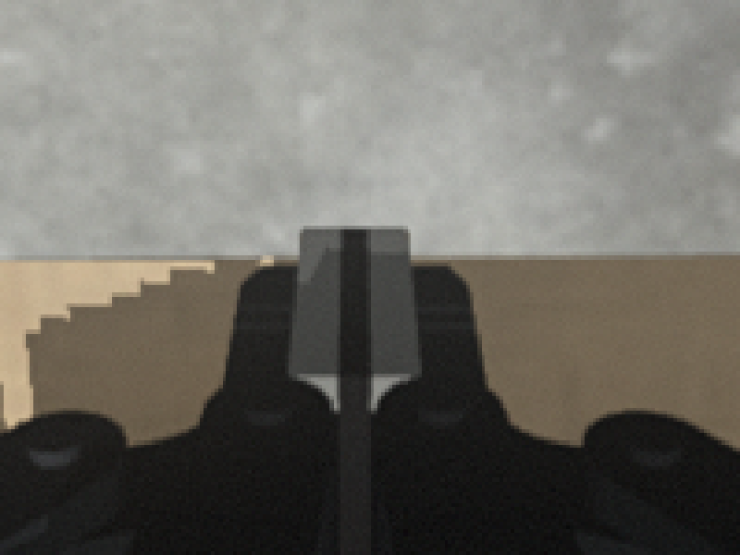

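```bash
cat >> h.py <<'E'
D=.029   # fingers really end 29 mm behind the reported TCP (touched on the bench, seen in the scene camera)
def tip(x,y,z): return [x,y,z-D]
def st(l): s=ctrl.read_state(); print(l,round(s["t"],1),np.round(s["tcp_pos"],4),round(s["gripper_width"],4),round(s["grasp_force"],1),np.round(s["wrist_force"],1))
E
python3 - <<'E'
from h import *
ctrl.set_gripper(0.048,20)
X,Y=.557,.2315
ctrl.move_straight(tip(X,Y,.11),velocity=.2)
print(ctrl.move_straight(tip(X,Y,.026),velocity=.06,force_limit=6)); st("b")
ctrl.set_gripper(0.0,20); st("grip")
z=ctrl.read_state()["tcp_pos"][2]
if ctrl.read_state()["gripper_width"]>.01:
    ctrl.move_straight([X,Y,z+.06],velocity=.1); st("lift")
    ctrl.move_straight([.565,.052,z+.06],velocity=.2)
    print(ctrl.move_straight([.565,.052,z-.0055],velocity=.05,force_limit=4)); st("down")
    ctrl.set_gripper(.05); ctrl.move_straight([.565,.052,z+.08],velocity=.15)
    ctrl.set_gripper(.085)
    p=tip(.555,-.237,.21); ctrl.move_to(p,pick(p,np.pi/2))
    m=ctrl.camera_model("wrist"); im=ctrl.camera("wrist"); cv2.imwrite("pics/w7.png",im[:,:,::-1])
    for q,h in [("long_brick",.023),("wax_block",.023),("wax_block",.044),("black_tray",.022)]: print(q,rect("wrist",q,h,m))
st("end")
E
```

```text
False
b 13.8 [ 0.5572  0.2316 -0.0027] 0.048 0.0 [0.2 0.8 0.2]
grip 14.1 [ 0.5571  0.2315 -0.0027] 0.0198 20.0 [-0.6 -1.1  3.7]
lift 14.8 [0.5567 0.2314 0.0569] 0.02 19.3 [ 0.1 -0.3 -0.1]
False
down 17.4 [ 0.5651  0.052  -0.0079] 0.0199 19.3 [-0.1  0.8 -0.7]
long_brick (0.87, array([314., 174., 155.,  94.]), array([ 557.9, -235. ]), array([152.1,  71.3]), 77.7)
wax_block (0.83, array([313., 173.,  57.,  49.]), array([ 560.1, -233.6]), array([49.1, 35.6]), 59.7)
wax_block (0.83, array([313., 173.,  57.,  49.]), array([ 564.7, -233.8]), array([46. , 33.3]), 59.7)
black_tray (0.69, array([ 90., 158., 181., 110.]), array([573.8,   3.5]), array([109.3, 187.9]), 2.4)
end 21.4 [ 0.555  -0.2368  0.181 ] 0.0853 0.0 [ 0.1 -0.5 -1. ]
```

View pics/w7.png

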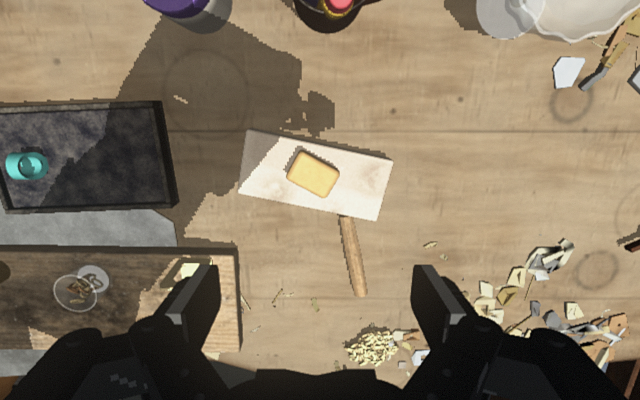

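```bash
cat >> h.py <<'E'
def cmd(x,y,z,q,k=.004):   # TCP for finger ends at z with pad centre at x,y
    tx=R.from_quat(q).apply([1,0,0]); return [x+k*tx[0],y+k*tx[1],z-D]
def moveq(x,y,z,c,q=None):
    q=pick([x,y,z-D],c) if q is None else q; ctrl.move_to(cmd(x,y,z,q),q); return q
E
python3 - <<'E'
from h import *
X,Y=.563,-.2335; c=np.deg2rad(-30.3)
ctrl.set_gripper(.055,30)
q=moveq(X,Y,.12,c); print(ctrl.read_state()["joint_positions"][5])
print(ctrl.move_straight(cmd(X,Y,.0255,q),velocity=.08,force_limit=6)); st("b")
ctrl.set_gripper(0.0,30); st("grip")
t=np.array(ctrl.read_state()["tcp_pos"]); z=t[2]
if ctrl.read_state()["gripper_width"]>.02:
    ctrl.move_straight([t[0],t[1],z+.05],velocity=.1); st("lift")
    p=cmd(.570,-.040,0,q)
    ctrl.move_straight([p[0],p[1],z+.05],velocity=.2)
    print(ctrl.move_straight([p[0],p[1],z-.0055],velocity=.05,force_limit=4)); st("down")
    ctrl.set_gripper(.045); ctrl.move_straight([p[0],p[1],z+.10],velocity=.15)
    q=moveq(.50,.02,.25,np.pi/2)
    m=ctrl.camera_model("wrist"); im=ctrl.camera("wrist"); cv2.imwrite("pics/w8.png",im[:,:,::-1])
    for n,h in [("wax_ring",.017),("wax_block",.038),("black_tray",.022),("brass_tube",.054),("brass_frame",.026),("ring_glass",.05)]: print(n,rect("wrist",n,h,m))
st("end")
E
```

```text
0.03577317166957062
False
b 24.1 [ 0.5653 -0.2302 -0.003 ] 0.0549 0.0 [ 0.1  0.1 -0.2]
grip 24.5 [ 0.5653 -0.2302 -0.0029] 0.0317 30.7 [-0.3  0.9  6.2]
lift 25.1 [ 0.5651 -0.2301  0.0468] 0.0313 30.0 [ 0.1 -1.1 -1.5]
True
down 27.3 [ 0.5718 -0.0365 -0.0087] 0.0315 30.7 [-0.8  0.4  5.5]
wax_ring (0.7, array([287., 108.,  20.,  31.]), array([570.1,  52.9]), array([22.1, 28.3]), 88.0)
wax_block None
black_tray (0.79, array([325., 105., 171., 112.]), array([573.4,   9. ]), array([109.6, 179.3]), 2.6)
brass_tube (0.85, array([229., 220.,  30.,  30.]), array([456.4, 115.2]), array([27., 38.]), 59.7)
brass_frame (0.96, array([ 56., 161.,  54.,  51.]), array([508.9, 318.9]), array([46.5, 70. ]), 45.6)
ring_glass (0.6, array([325., 228.,  42.,  44.]), array([442.1,  10.1]), array([50.7, 44. ]), 0.1)
end 29.9 [0.504  0.0199 0.2207] 0.0448 0.0 [ 0.1 -0.1 -0.5]
```

View pics/w8.png

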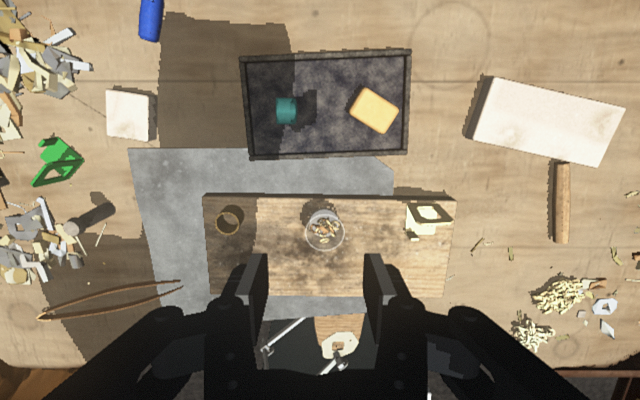

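Run:
```python
from h import *
def look(p,items,name=None):
    q=pick([p[0],p[1],p[2]-D],np.pi/2); ctrl.move_to([p[0],p[1],p[2]-D],q)
    m=ctrl.camera_model("wrist"); im=ctrl.camera("wrist"); print("eye",np.round(m["eye"],3))
    for n,h in items: print(n,h,rect("wrist",n,h,m))
    if name: cv2.imwrite(name,im[:,:,::-1]); import pickle; pickle.dump(m,open(name+".pkl","wb"))
look((.455,.117,.155),[("brass_tube",.026),("brass_tube",.054)],"pics/w9.png")
look((.46,-.105,.19),[("brass_frame",.028),("brass_frame",.08)],"pics/w10.png")
a=cv2.imread("pics/w9.png")[60:340,130:520];b=cv2.imread("pics/w10.png")[60:340,130:520]
cv2.imwrite("pics/w910.png",np.hstack([a,b])); st("e")
```

```text
eye [0.378 0.118 0.301]
brass_tube 0.026 (0.84, array([315., 193.,  33.,  35.]), array([454.9, 118.9]), array([30.3, 34.8]), 90.0)
brass_tube 0.054 (0.84, array([315., 193.,  33.,  35.]), array([447.1, 118.7]), array([27.2, 31.3]), 90.0)
eye [ 0.539 -0.104  0.336]
brass_frame 0.028 (0.88, array([318., 199.,  48.,  49.]), array([ 444.6, -103.5]), array([46. , 45.6]), 2.3)
brass_frame 0.08 (0.88, array([318., 199.,  48.,  49.]), array([ 460.5, -103.6]), array([38.2, 37.9]), 2.3)
e 35.0 [ 0.46   -0.1048  0.161 ] 0.0449 0.0 [ 0.2 -0.3  0.4]
```

View pics/w910.png

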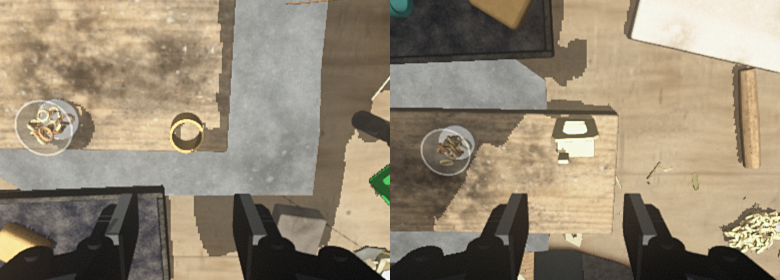

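Run:
```python
from h import *
X,Y=.450,.1188
ctrl.set_gripper(.05,40)
q=moveq(X,Y,.13,np.pi/2)
print(ctrl.move_straight(cmd(X,Y,.0295,q),velocity=.08,force_limit=6)); st("b")
ctrl.set_gripper(0.0,40); st("grip")
t=np.array(ctrl.read_state()["tcp_pos"]); z=t[2]
if abs(ctrl.read_state()["gripper_width"]-.028)<.004:
    ctrl.move_straight([t[0],t[1],z+.06],velocity=.1); st("lift")
    p=cmd(.5625,.2255,0,q)
    ctrl.move_straight([p[0],p[1],z+.06],velocity=.2)
    m=ctrl.camera_model("wrist"); im=ctrl.camera("wrist"); cv2.imwrite("pics/w11.png",im[:,:,::-1])
    for n,h in [("small_brick",.024),("brass_tube",.03+.06)]: print(n,rect("wrist",n,h,m))
    print(ctrl.move_straight([p[0],p[1],z-.002],velocity=.05,force_limit=4)); st("down")
    ctrl.set_gripper(.05); ctrl.move_straight([p[0],p[1],z+.10],velocity=.15)
    q2=moveq(.552,.225,.155,np.pi/2)
    m=ctrl.camera_model("wrist"); im=ctrl.camera("wrist"); cv2.imwrite("pics/w12.png",im[:,:,::-1]); print(m["eye"])
    for n,h in [("small_brick",.024),("brass_tube",.024),("brass_tube",.052)]: print(n,rect("wrist",n,h,m))
    b=ctrl.cut_out("wrist","small_brick")[0]["bbox"]; a,c=int(b[0]),int(b[1])
    cv2.imwrite("pics/w12c.png",cv2.resize(im[c-50:c+50,a-60:a+60,::-1],None,fx=5,fy=5,interpolation=3))
st("end")
```

```text
False
b 38.9 [0.4462 0.1188 0.0009] 0.0499 0.0 [-0.4  0.4  0.4]
grip 39.2 [0.4463 0.1188 0.0009] 0.0255 38.9 [-0.6 -0.9  4.9]
lift 39.9 [0.446  0.1188 0.0606] 0.0256 39.3 [0.4 0.4 0.2]
small_brick (0.76, array([318., 218.,  72.,  82.]), array([559.9, 226.6]), array([45.5, 53.5]), 81.2)
brass_tube (0.66, array([316., 284.,  63.,  77.]), array([569.4, 226. ]), array([46.5, 31.2]), 0.0)
True
down 42.3 [ 0.5584  0.2255 -0.0013] 0.0256 39.9 [0.5 0.1 6. ]
[0.47083731 0.22576974 0.30134617]
small_brick (0.77, array([317., 205.,  57.,  65.]), array([560.8, 226.6]), array([46.9, 54.8]), 81.7)
brass_tube (0.9, array([316., 214.,  31.,  35.]), array([568. , 226.6]), array([37.5, 28.5]), 0.0)
brass_tube (0.9, array([316., 214.,  31.,  35.]), array([558.2, 226.5]), array([33.7, 25.6]), 0.0)
end 44.0 [0.5478 0.2249 0.125 ] 0.0501 0.0 [-0.2  0.7  0.5]
```

View pics/w12c.png

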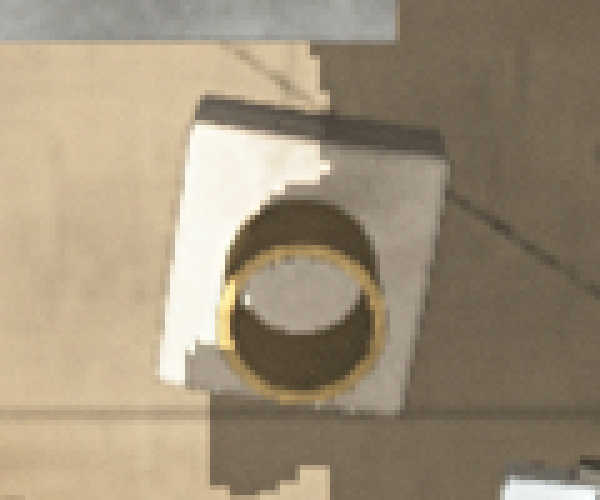

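Run:
```python
from h import *
ctrl_m=ctrl.camera_model("wrist"); f=lambda u,z: (ray("wrist",[[257+u[0]/5-.5+.1,155+u[1]/5-.4]],z,ctrl_m)*1000).round(1)[0]
print("brick", [f(u,.024) for u in [(193,122),(447,160),(403,412),(160,380)]], np.mean([f(u,.024) for u in [(193,122),(447,160),(403,412),(160,380)]],0))
print("base near",f((303,200),.024),"rim",f((302,245),.052),f((302,402),.052),"L/R",f((217,322),.052),f((385,322),.052))
```

```text
brick [array([536.3, 208.5]), array([543. , 252.1]), array([590. , 245.5]), array([583.8, 201.8])] [563.275 226.975]
base near [550.2 227.4] rim [549.5 227. ] [576.2 227.1] L/R [562.4 213.5] [562.4 240.3]
```

Run:
```python
from h import *
ctrl.move_straight([.5478,.2249,.16],velocity=.2)
ctrl.set_gripper(.06,40)
q0=moveq(.545,-.235,.21,np.pi/2)
m=ctrl.camera_model("wrist"); ctrl.camera("wrist"); print("eye",np.round(m["eye"],3))
r=ctrl.cut_out("wrist","long_brick")[0]["pixels"]
P=cv2.boxPoints(cv2.minAreaRect(ray("wrist",maskpts(r),.023,m).astype(np.float32)*1000)); print(P.round(1).tolist(),rect("wrist","long_brick",.023,m))
X0,Y0=.4465,-.104; c=np.deg2rad(92); d=.014
X,Y=X0+d*np.cos(c-np.pi/2),Y0+d*np.sin(c-np.pi/2)
q=moveq(X,Y,.15,c)
m=ctrl.camera_model("wrist"); ctrl.camera("wrist"); print("eye",np.round(m["eye"],3)); print(rect("wrist","brass_frame",.026,m),rect("wrist","brass_frame",.08,m))
print(ctrl.move_straight(cmd(X,Y,.042,q),velocity=.08,force_limit=6)); st("b")
ctrl.set_gripper(0.0,40); st("grip")
t=np.array(ctrl.read_state()["tcp_pos"])
if abs(ctrl.read_state()["gripper_width"]-.039)<.005: ctrl.move_straight([t[0],t[1],t[2]+.07],velocity=.1); st("lift")
im=ctrl.camera("wrist"); cv2.imwrite("pics/w13.png",im[:,:,::-1])
```

```text
eye [ 0.628 -0.234  0.356]
[[507.70001220703125, -301.5], [576.2999877929688, -316.5], [608.5999755859375, -168.0], [540.0999755859375, -153.10000610351562]] (0.55, array([320., 169., 156.,  90.]), array([ 558.2, -234.8]), array([151.9,  70.1]), 77.7)
eye [ 0.544 -0.1    0.297]
(0.74, array([317., 219.,  56.,  52.]), array([ 445.6, -104.5]), array([48.6, 46.5]), 15.5) (0.74, array([317., 219.,  56.,  52.]), array([ 465.2, -103.6]), array([38.9, 37.3]), 15.5)
False
b 49.1 [ 0.4647 -0.1034  0.0134] 0.0599 0.0 [-0.3  0.3 -0.2]
grip 49.4 [ 0.4648 -0.1036  0.0135] 0.0376 39.5 [ 0.  -2.2  4.9]
lift 50.2 [ 0.4646 -0.1035  0.0831] 0.0379 40.1 [-0.1  0.3 -0.5]
```

View pics/w13.png

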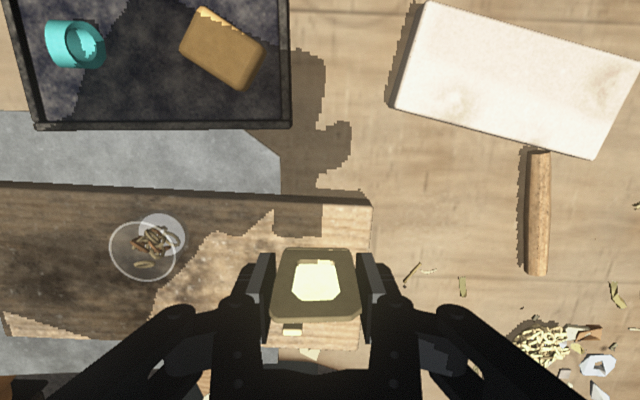

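Run:
```python
from h import *
m=ctrl.camera_model("wrist"); P=ray("wrist",[[282,249],[346,250],[313.5,249]],.097,m); print(P,ctrl.read_state()["tcp_pos"])
print(P[0]-P[1],np.linalg.norm(P[0]-P[1]))
```

```text
[[ 0.46578432 -0.08499929]
 [ 0.46642182 -0.11914831]
 [ 0.46638612 -0.10178991]] [ 0.46452265 -0.10350411  0.08293101]
[-0.0006375   0.03414901] 0.034154962710535586
```

Run:
```python
from h import *
s=ctrl.read_state(); t=np.array(s["tcp_pos"]); dr=R.from_euler("z",-13.3,degrees=True)
q=(dr*R.from_quat(s["tool_rot"])).as_quat()
off=dr.apply([t[0]-.4463,t[1]+.1038,0]); g=np.array([.5572,-.2346,0])+off
z0=.0135
ctrl.move_straight([g[0],g[1],t[2]],q,velocity=.12)
print(ctrl.move_straight([g[0],g[1],z0-.0045],velocity=.05,force_limit=4)); st("down")
ctrl.set_gripper(.06); st("open"); ctrl.move_straight([g[0],g[1],z0+.12],velocity=.12)
ctrl.hold(.3)
q=pick([.50,-.05,.25],np.pi/2); ctrl.move_to([.50,-.05,.28],q)
im=ctrl.camera("wrist"); m=ctrl.camera_model("wrist")
for n,h in [("brass_frame",.023),("long_brick",.023),("brass_tube",.052),("ring_glass",.05)]: print(n,rect("wrist",n,h,m))
a=cv2.resize(im[:300,:,::-1],(640,300))
ctrl.move_to([.45,.15,.30],pick([.45,.15,.30],np.pi/2))
b=ctrl.camera("scene")[110:310,190:480,::-1]; b=cv2.resize(b,(430,297))
t=ctrl.camera("top")
for n,h in [("ring_glass",.05),("steel_punch",.05)]: print(n,rect("top",n,h))
o=np.zeros((600,640,3),np.uint8); o[:300]=a; o[300:597,:430]=b; cv2.imwrite("pics/fin.png",o); st("e")
```

```text
True
down 53.3 [ 0.5751 -0.2386  0.0103] 0.0378 40.3 [-0.5 -0.   4.8]
open 53.6 [ 0.5744 -0.2382  0.0093] 0.0604 0.0 [-0.4 -1.1  0.3]
brass_frame (0.79, array([470., 116.,  50.,  41.]), array([ 556.2, -243. ]), array([53.1, 41. ]), 77.0)
long_brick (0.71, array([461., 115., 131.,  74.]), array([ 556.9, -231.7]), array([155.8,  67.7]), 78.0)
brass_tube (0.87, array([ 86., 112.,  38.,  22.]), array([563.6, 216.8]), array([43. , 25.9]), 90.0)
ring_glass (0.73, array([269., 210.,  35.,  34.]), array([442.9,  12.2]), array([43.8, 50.5]), 88.3)
ring_glass (0.78, array([324., 230.,  17.,  17.]), array([443.,   9.]), array([38.8, 38.7]), 1.2)
steel_punch None
e 58.8 [0.4501 0.1499 0.3   ] 0.0598 0.0 [ 0.3  0.5 -0.6]
```

View pics/fin.png

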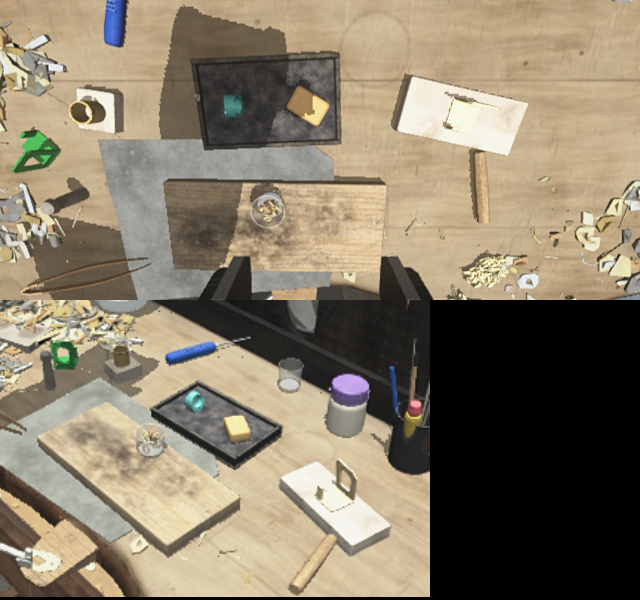

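```bash
python3 -c "
from workcell import ctrl; print(ctrl.sign_off())"
```

```text
the job is handed in; nothing more can be done
None
```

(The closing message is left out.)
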